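# Start the last clamp's bolt

### The arm

A 7-joint arm with a two-finger parallel gripper is mounted at the origin on the work surface. World frame = base frame: x ahead of the robot, y to its left, z up, the work surface at z = 0. Lengths are in m, angles in rad, forces in N, time in s.
With the tool pointing down it reaches from about 0.425 to 0.95 m from the base axis. Payload 4.7 kg.
Tool frame: the origin (TCP) lies midway between the tips of the shut fingers; the grasp point (between the pads) lies 19 mm behind it; z points along the fingers, y is the line along which they close (so a half turn about z gives the same grasp; the last joint's range is limited). The gripper opens to 85 mm and grips with 20 to 120 N. Pads are 22 mm wide; open, the fingers measure 114 mm over their backs; the gripper's body (76 mm by 85 mm) begins 54 mm behind the grasp point. The pads swing forward as they close: fully open they stand 13 mm farther back than shut.
Start: joints at [1.309, 0.469, -0.049, 1.532, 0.024, 1.141, -0.082], TCP at [0.156, -0.657, 0.231] pointing down, gripper open.
Joint ranges: [-2.59, 2.59], [-0.33, 1.99], [-1.39, 1.29], [0.1, 2.45], [-1.04, 4.18], [0.21, 1.99], [-2.66, 2.66]. Speed limits (rad/s): [2.57, 2.57, 3.14, 3.14, 3.14, 3.14, 3.14].

### API

Orientations are given as a unit quaternion [x, y, z, w].
In Python, from cell import bot, viewer gives the robot as it stands.
- The arm moves only by the tool drive_tool, never from a script. Its arguments are lists of equal length, an entry for each row: "xyz": the shift along the world's x, y, z in cm, a list of three; "spin": the turn about the world's z in degrees. A call has 1 to 12 rows; each row shifts and turns the commanded pose from where the row before left it; what a row does not reach is not made up. A row lasts 1/10 s, in which the tool goes at most 50 mm and 8.59 degrees, less where a joint would pass 70% of its speed; a pose out of reach is approached as far as the arm can. A call is refused whole if a number of a shift passes 5 or a number of a turn 8.59, either way. A call with a gripper value outside its range is refused whole. "claw" is the opening, from -1 (shut) to 1 (fully open), set as the call begins (left out, the last holds). The fingers move at their own pace and stop on an object; the grip force is fixed at half the most. Time passes only in rows, so rows that do not move let the fingers close. It gives the time, the measured TCP pose, the force, the opening and the grip force at its end, in the units of the state.
- bot.get_obs(): the state, without advancing time (a new reading comes with each control period).
- viewer.capture(name): name is "scene" or "top" or "wrist"; returns a dict with "frame" (480x640x3 uint8, red, green, blue), "fx", "fy", "cx", "cy" (pixels), "pose" (4x4, takes a point from camera to world coordinates); the wrist camera has in their place "tool_from_camera" (4x4, takes a point from camera to tool coordinates, whose origin is the TCP and whose axes are the flange's). Camera axes: x right, y down, z forward; pixel columns grow to the right and rows downward; lengths in m; the calibration is good to about 2 mm. A picture is of the moment at which its call begins: read the wrist's pose just before it. There is no depth.
- bot.hand_in(): hands the job in; it is judged then, once.
The state is a dict: "time": time; "joints": joint angles; "dq": joint speeds; "joint_torque": joint torques, N m; "tcp_pos": TCP position; "eef_rot": TCP orientation; "ft_force": force on the tool from outside, world axes, zero at the start; "moment": the same for the moment, N m; "opening": finger opening in m; "finger_force": force on a finger pad.
Only numpy, scipy, OpenCV 4.12 (cv2) and the standard library are available. Lean on these libraries where they do the work, as an engineer would, in place of code of your own. Each camera call takes 0.05 s, during which the arm holds its last target. There are 200 camera calls.

### The job

In the shoemaker's last clamp the big hex bolt only rests on the mouth of its threaded boss. First blow the dust off the thread: squeeze the trigger of the air gun beside the clamp fully and let it spring back. Then press the bolt lightly down and turn it backward (anticlockwise from above) until you feel it drop into the thread, turn it forward (clockwise) about one full turn, and finish still gripping the bolt's head, leaving it started and the loose things on the bench alone.

Things in the scene. Friction and masses are not known exactly. Their poses are not given: they have to be found in the camera images.
- clamp: Last clamp screwed to the bench: steel base plate 170 x 110 x 12 mm, a grey column at its +x end and an arm to an upright round threaded boss (56 mm diameter, top 115 mm above the bench), a wooden shoe last under it with its toe to -x. Origin on the bench straight below the bolt's axis, z up. Its yaw changes from start to start.
- bolt: Plain steel hex bolt upright in the boss, 0.3 kg: hex head 36 mm across flats, 22 mm high, 24 mm threaded shank below. Origin: centre of the head's flat top, 169 to 171 mm above the bench at the start (33 mm of shank shows); z up, x square to a pair of flats. It only turns about and moves along its axis and cannot be taken out; it lifts at most 3 mm. Turning friction 0.06 N m.
- boss_mouth (a point): Centre of the boss's top face, on the bolt's axis, 115 mm above the bench. Thread: right-handed, 5 mm pitch (clockwise from above = forward = down 5 mm a turn). At the start it is not caught: forward it jams within 0.6 to 1.8 rad. Backward 0.4 to 1.7 rad it clears the edge and drops 5 mm if free to sink (see bolt_tip); 0.5 rad further back it stops dead.
- bolt_tip (a point): Centre of the shank's lower end, 70 mm below the bolt's top, inside the boss. To let the bolt drop, push down 3 to 10 N while turning backward, or slacken the fingers so that its weight sinks it. Dropped, the bolt's top is about 166 mm above the bench and forward turning is free; one forward turn later it is about 161 mm (the thread gives up to 1 mm under a push).
- bolt_turn (a joint): Turn of the bolt in its boss in rad: grows turning forward (clockwise from above). Starts between -0.5 and 0.5; the thread drops in close to -1.0, the stop behind it is at -1.5, and one forward turn after the drop is about 5.3.
- air_gun: Compressed-air gun held upside down in a fixed stand (90 x 90 mm foot), about 180 mm to the +y side of the clamp, its nozzle pointing in its own -y direction at the boss. Origin on the bench under the foot's centre, z up. Its black grip stands upright over the origin, 26 mm (x) by 22 mm (y), from 136 to 208 mm above the bench.
- trigger (a joint): Steel trigger bar 18 mm wide, 8 mm thick, 60 mm long on the grip's -y side, hinged at its lower end (144 mm above the bench, 22 mm from the grip's axis) and leaning away. 0 = released (upper end's outer face 44 mm from the grip's axis); 0.30 rad = fully squeezed, parallel to the grip (outer face 26 mm from the axis). A spring returns it; full squeeze takes about 10 N at 40 mm above the hinge.
- pinch (a point): Point midway between the outer faces of the grip and of the squeezed trigger, 7.5 mm to the air gun's -y side of the grip's axis, 186 mm above the bench: pinch here from above, fingers closing along the air gun's y axis. The point has the air gun's axes.
- polish_tin: Round tin, 68 mm across, 45 mm high, loose. Origin under its centre.
- heel_block: Black rubber heel block 70 x 60 x 28 mm, loose. Origin under its centre.
- nail_pot: Open pot 80 mm across, 40 mm high, loose. Origin under its centre.
- glass_jar: Glass jar 68 mm across, 85 mm high, loose. Origin under its centre.
- glue_bottle: White bottle 52 mm across, 130 mm high, loose. Origin under its centre.
- hammer: Hammer 260 mm long lying on the bench, loose.
- awl: Awl with a wooden handle, 180 mm long, lying on the bench, loose.

How it is judged:
By the outcome, as a careful person would: the job done as asked, in the order asked, and still so for the second after the job is handed in, while the arm keeps its last pose, push and grip.
It also fails if it takes over 72 s, if anything falls off the work surface, if the arm or the gripper's body presses on something with over 40 N, if the wrist force passes 120 N, or if a joint passes its speed limit or range.

## Working session

There is one attempt and no reset: what is moved stays moved. The work goes in short steps, Python scripts to look and compute and a tool call to move; the robot and the scene stay as the last step left them, time stands still between calls to the robot, and variables do not carry over. Pictures are saved under pics/ and viewed, at most 10 in all, crops included, and the job is handed in when it is done.

Besides the shell and the picture viewer there is one more tool, called after "Request:" by a JSON object that holds its "method" and its "body", one argument or row to a line. drive_tool: Moves the arm, as the interface text tells. Its arguments: {"type":"object","properties":{"xyz":{"type":"array"},"spin":{"type":"array"},"claw":{"type":"number"}},"required":["xyz","spin"]}

```bash
mkdir -p pics; ls; python3 - <<'E'
from cell import bot, viewer
import cv2,numpy as np
for n in ("scene","top"):
    c=viewer.capture(n); cv2.imwrite(f"pics/{n}0.png",c["frame"][:,:,::-1]); print(n,c["fx"],c["cx"],c["cy"],np.round(c["pose"],3).tolist())
o=bot.get_obs(); print(o)
E
```

```text
pics
scene 476.61044075735634 322.1157956496832 247.18431964798643 [[-0.344, 0.785, -0.515, 1.128], [0.939, 0.282, -0.197, 0.243], [-0.009, -0.551, -0.834, 1.121], [0.0, 0.0, 0.0, 1.0]]
top 623.1729128820797 312.0165528331338 242.81188075077216 [[0.006, -0.994, 0.111, 0.351], [-1.0, -0.007, -0.004, 0.014], [0.004, -0.111, -0.994, 1.461], [0.0, 0.0, 0.0, 1.0]]
{'time': 0.1, 'joints': array([ 1.30912117,  0.46935335, -0.04857973,  1.53358185,  0.02411157,
        1.14105186, -0.08230229]), 'dq': array([ 0.00011835, -0.00211316,  0.00015894, -0.00442361, -0.00150864,
       -0.0011919 ,  0.00183723]), 'joint_torque': array([ 7.60721286e-04, -5.11515892e+01, -4.69897070e-02, -2.38390052e+01,
        1.07834677e-02,  4.36016955e-03,  1.11497167e-05]), 'tcp_pos': array([ 0.15558253, -0.6562659 ,  0.23036824]), 'eef_rot': array([ 9.93233149e-01,  1.16133948e-01, -1.46208555e-04, -8.92321920e-04]), 'ft_force': array([-1.05256636, -0.18931078,  0.43767302]), 'moment': array([0.01622871, 0.00111788, 0.01717561]), 'finger_force': 0.0, 'opening': 0.08559129509352852}
```

View pics/scene0.png

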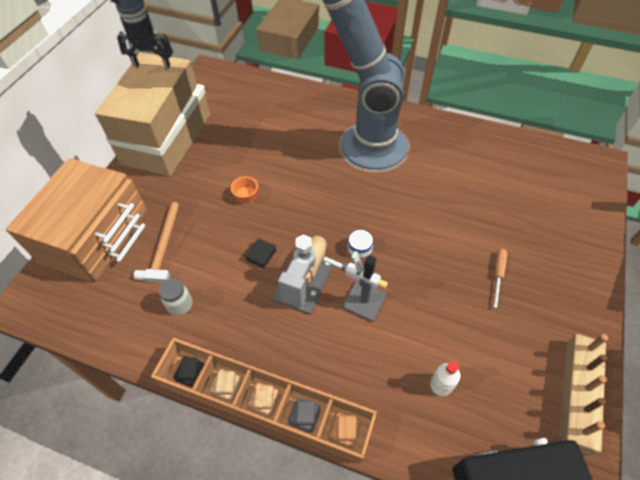

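View pics/top0.png

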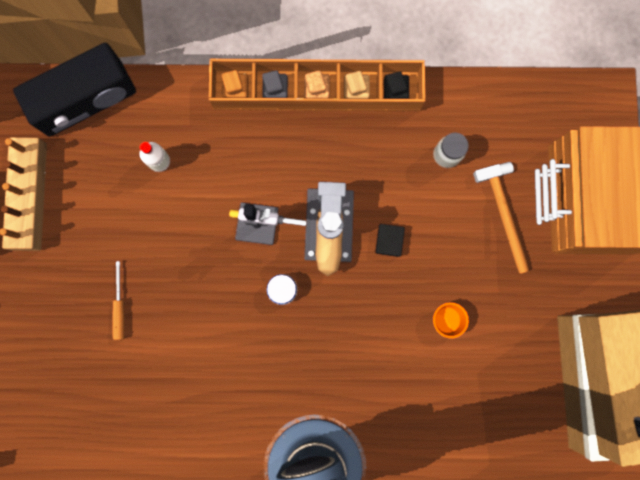

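The scene view shows the bolt head at about (304,243) and the air gun's grip top at about (370,262). In the top view the bolt is at about (331,222), and the grip top, next to the trigger, is at about (251,212). Next I'll cast rays and view enlarged crops.

```bash
cat > h.py <<'E'
import numpy as np,cv2
from scipy.spatial.transform import Rotation as R
def cap(n):
    from cell import bot,viewer
    o=bot.get_obs(); c=viewer.capture(n)
    if n=="wrist":
        T=np.eye(4);T[:3,:3]=R.from_quat(o["eef_rot"]).as_matrix();T[:3,3]=o["tcp_pos"]
        c["pose"]=T@c["tool_from_camera"]
    return c,o
def ray(c,u,v,z):
    d=c["pose"][:3,:3]@np.array([(u-c["cx"])/c["fx"],(v-c["cy"])/c["fy"],1]);p=c["pose"][:3,3]
    return p+d*(z-p[2])/d[2]
def proj(c,P):
    q=np.linalg.inv(c["pose"])@np.append(P,1); return np.array([c["fx"]*q[0]/q[2]+c["cx"],c["fy"]*q[1]/q[2]+c["cy"]])
E
python3 - <<'E'
from h import *
t,_=cap("top");s,_=cap("scene")
print("bolt",ray(t,331,222,.17),ray(s,304,243,.17))
print("grip",ray(t,251,212,.208),ray(s,370,262,.208))
for n,c in(("foot",t),):
    print([ray(t,*p,0).round(3) for p in [(236,241),(275,244),(306,262),(352,264)]])
a=cv2.resize(t["frame"][160:300,210:390],None,fx=4,fy=4,interpolation=cv2.INTER_CUBIC)
cv2.imwrite("pics/tc.png",a[:,:,::-1])
E
```

```text
bolt [ 0.53921447 -0.02993467  0.17      ] [ 0.54401683 -0.02665407  0.17      ]
grip [0.55305664 0.13418696 0.208     ] [0.5651524  0.14250085 0.208     ]
[array([0.517, 0.188, 0.   ]), array([0.511, 0.096, 0.   ]), array([0.469, 0.023, 0.   ]), array([ 0.465, -0.085,  0.   ])]
```

View pics/tc.png

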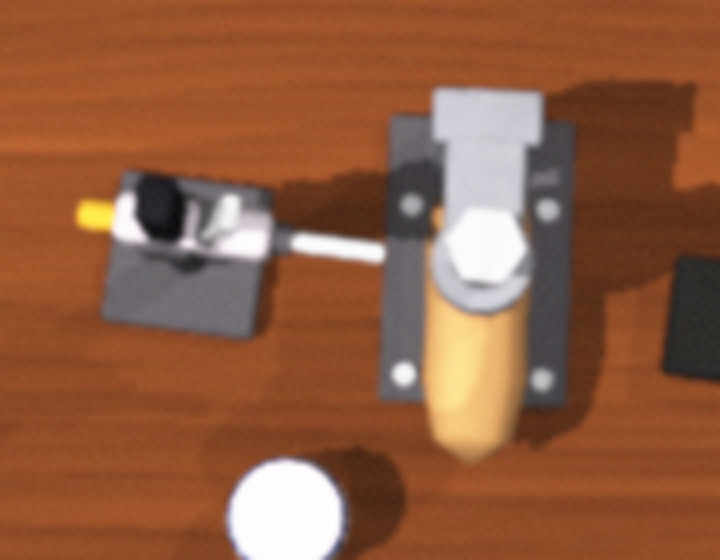

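The enlarged top view shows the grip top at pixel (250,211) and the bolt head centre at about (331,221). The foot and nozzle edges put the gun's yaw at about -7.5°. I'll rise, then go there by an outward arc.

Request:
{"method": "drive_tool", "body": {
  "xyz": [
    [0, 0, 4],
    [0, 0, 4],
    [0, 0, 4],
    [0, 0, 5],
    [3.4, 3.5, 0],
    [3.4, 3.5, 0],
    [3.4, 3.5, 0],
    [3.4, 3.5, 0],
    [3.4, 3.5, 0],
    [3.4, 3.5, 0],
    [3.4, 3.5, 0],
    [3.4, 3.5, 0]
  ],
  "spin": [0, 0, 0, 0, -2.6, -2.6, -2.6, -2.6, -2.6, -2.6, -2.6, -2.6]
}}

```text
time: 1.4
tcp_pos: [0.4287, -0.3751, 0.4014]
eef_rot: [0.998, -0.066, -0.0, 0.0]
ft_force: [1.3, -0.5, 0.4]
opening: 0.0852
finger_force: 0.0
```

Request:
{"method": "drive_tool", "body": {
  "xyz": [
    [3.4, 3.5, 0],
    [3.0, 4, 0],
    [0, 4.5, 0],
    [0, 4.5, 0],
    [0, 4.5, 0],
    [0, 4.5, 0],
    [0, 4.5, 0],
    [0, 4.5, 0],
    [0, 4, 0],
    [0, 2, 0],
    [0, 0, 0],
    [0, 0, 0]
  ],
  "spin": [0, 0, 0, 0, 0, 0, 0, 0, 0, 0, 0, 0]
}}

```text
time: 2.6
tcp_pos: [0.4917, 0.0275, 0.4012]
eef_rot: [0.998, -0.065, -0.0, 0.0]
ft_force: [0.8, -0.4, -1.2]
opening: 0.0854
finger_force: 0.0
```

```bash
python3 - <<'E'
from h import *
c,o=cap("wrist"); print(o["tcp_pos"],o["eef_rot"],o["joints"].round(2),c["fx"],c["tool_from_camera"].round(3).tolist())
cv2.imwrite("pics/w1.png",c["frame"][:,:,::-1])
for P in [(.539,-.03,.17),(.553,.134,.208)]: print(proj(c,P))
E
```

```text
[0.49170539 0.02751177 0.40119295] [ 9.97876896e-01 -6.51265792e-02 -1.03483737e-04  4.66802881e-04] [ 0.32  0.09 -0.5   1.67  0.04  1.39 -1.88] 426.25817619988834 [[-0.0, -0.949, -0.314, 0.08], [1.0, -0.001, 0.001, -0.001], [-0.001, -0.314, 0.949, -0.143], [0.0, 0.0, 0.0, 1.0]]
[388.77577571 132.45947626]
[182.44831091 146.00693433]
```

View pics/w1.png

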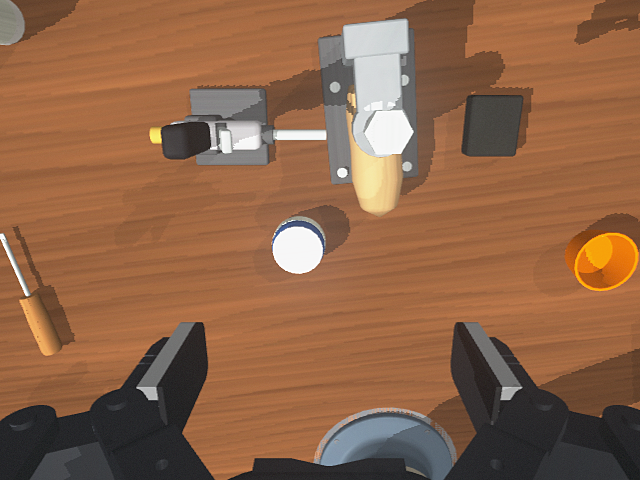

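In the wrist view the bolt's hexagon is at about (388,132), the grip top at about (183,142), and the nozzle runs from about (272,135) to (326,135). I'll mask the hexagon and enlarge both regions.

```bash
python3 - <<'E'
from h import *
c,o=cap("wrist"); f=c["frame"]
g=f.min(axis=2)
m=((g>215)).astype(np.uint8); m[:, :350]=0; m[:, 430:]=0; m[:95]=0;m[180:]=0
n,l,st,ce=cv2.connectedComponentsWithStats(m); k=1+np.argmax(st[1:,4]); 
ct=max(cv2.findContours((l==k).astype(np.uint8),0,2)[0],key=cv2.contourArea)
print(st[k],ce[k]); p=cv2.approxPolyDP(ct,4,True)[:,0]; print(p.tolist())
P=np.array([ray(c,*q,.17) for q in p]); print(P.round(4)); print("ctr",ray(c,*ce[k],.17))
d=np.roll(P,-1,0)-P; print(np.degrees(np.arctan2(d[:,1],d[:,0])).round(1),np.hypot(d[:,0],d[:,1]).round(4))
a=cv2.resize(f[80:180,140:340],None,fx=4,fy=4,interpolation=cv2.INTER_CUBIC)
cv2.imwrite("pics/w2.png",a[:,:,::-1])
E
```

```text
[ 363  110   49   46 1635] [387.29908257 132.12171254]
[[400, 110], [376, 111], [363, 134], [375, 154], [399, 153], [410, 135]]
[[ 0.556  -0.0419  0.17  ]
 [ 0.5579 -0.0218  0.17  ]
 [ 0.5406 -0.009   0.17  ]
 [ 0.5225 -0.0175  0.17  ]
 [ 0.5206 -0.0382  0.17  ]
 [ 0.5345 -0.0487  0.17  ]]
ctr [ 0.53943361 -0.0297159   0.17      ]
[  84.7  143.3 -154.9  -95.3  -37.2   17.6] [0.0201 0.0215 0.02   0.0208 0.0174 0.0226]
```

View pics/w2.png

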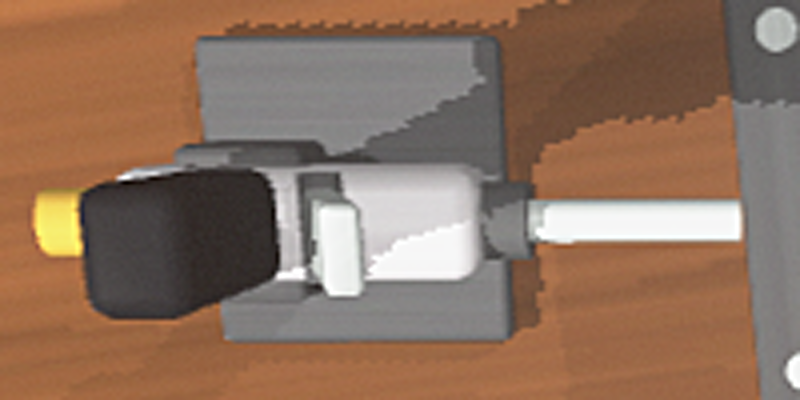

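The enlarged view shows the grip's top face centred at about crop (137,250), with the trigger's upper end at about crop (340,250). The nozzle is parallel to the image rows, so the tool is already aligned with the gun.

```bash
python3 - <<'E'
from h import *
c,o=cap("wrist"); t,_=cap("top"); s,_=cap("scene")
f=lambda u,v,z: ray(c,u/4+140,v/4+80,z)
G=f(137,250,.208);T=f(340,250,.201);print("grip",G,"trig",T, "gtop(top cam)",ray(t,250,210.7,.208))
F=[f(*q,.01)[:2] for q in [(198,40),(495,38),(510,340),(225,340)]];F=np.array(F);print(F.round(3),F.mean(0))
for i in range(4): d=F[(i+1)%4]-F[i];print(np.degrees(np.arctan2(d[1],d[0])).round(1),np.hypot(*d).round(3))
for C in(t,s): print("proj grip",proj(C,G),"bolt",proj(C,(.5392,-.03,.17)))
a,b=f(545,220,.165),f(740,221,.165);d=b-a;print("noz",a,b,np.degrees(np.arctan2(d[1],d[0])))
# grip in other cams: dark mask centroid near
for C,(u,v) in((t,(250,211)),(s,(370,264))):
    m=(C["frame"].max(axis=2)<60).astype(np.uint8); w=np.zeros_like(m); w[v-18:v+18,u-14:u+14]=1
    ys,xs=np.nonzero(m*w); print(xs.min(),xs.max(),ys.min(),ys.max(),len(xs))
E
```

```text
grip [0.5568963  0.13826504 0.208     ] trig [0.55125895 0.10121825 0.201     ] gtop(top cam) [0.55571825 0.13626727 0.208     ]
[[0.605 0.177]
 [0.594 0.09 ]
 [0.506 0.102]
 [0.518 0.19 ]] [0.55563023 0.13959673]
-97.3 0.088
172.6 0.089
82.3 0.089
-8.1 0.088
proj grip [249.02811006 210.12103947] bolt [331.03118443 222.00706541]
proj grip [369.26920228 258.53073267] bolt [303.43368677 241.05332161]
noz [0.54942903 0.06482118 0.165     ] [0.54359073 0.02303299 0.165     ] -97.95340054432569
245 263 193 227 213
364 373 257 277 134
```

Request:
{"method": "drive_tool", "body": {
  "xyz": [
    [2.1, 3.4, 0],
    [2.1, 3.4, 0],
    [2.1, 3.5, 0],
    [0, 0, -4],
    [0, 0, -4],
    [0, 0, -4],
    [0, 0, 0]
  ],
  "spin": [0, 0, 0, 0, 0, 0, 0]
}}

```text
time: 3.55
tcp_pos: [0.5518, 0.1288, 0.2757]
eef_rot: [0.998, -0.066, -0.006, 0.002]
ft_force: [0.4, -1.0, 0.2]
opening: 0.0849
finger_force: 0.0
```

```bash
python3 - <<'E'
from h import *
c,o=cap("wrist"); cv2.imwrite("pics/w3.png",c["frame"][:,:,::-1]); print(o["tcp_pos"],o["ft_force"])
for P in [(.556,.138,.208),(.5505,.0988,.201),(.5392,-.03,.17)]: print(proj(c,P))
E
```

```text
[0.5518314  0.12877479 0.27572431] [ 0.4442872  -1.03293329  0.23028965]
[311.10923312 253.9990952 ]
[384.55392755 249.8231379 ]
[590.50983571 223.08752301]
```

View pics/w3.png

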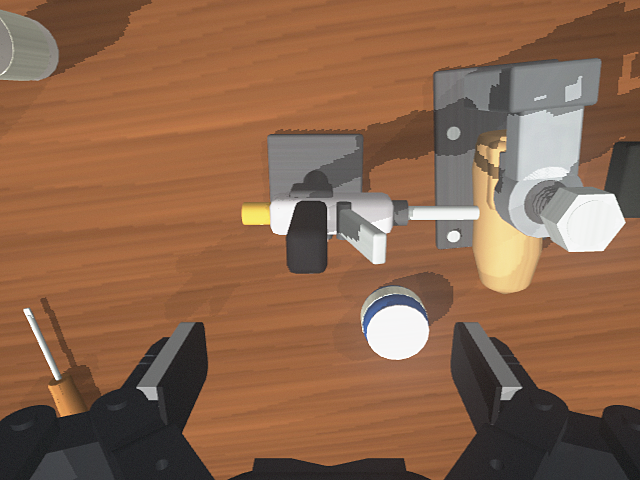

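The grip top is at (307,253), against a predicted (311,254), and the trigger's outer edge is at 385, against 384. Alignment is good, so I'll descend and squeeze.

Request:
{"method": "drive_tool", "body": {
  "xyz": [
    [0, 0, -3],
    [0, 0, -3],
    [0, 0, -3],
    [0, 0, -2],
    [0, 0, 0],
    [0, 0, 0],
    [0, 0, 0]
  ],
  "spin": [0, 0, 0, 0, 0, 0, 0]
}}

```text
time: 4.3
tcp_pos: [0.5566, 0.1317, 0.174]
eef_rot: [0.998, -0.065, 0.002, -0.001]
ft_force: [-0.3, 0.2, -0.8]
opening: 0.0855
finger_force: 0.0
```

Request:
{"method": "drive_tool", "body": {
  "xyz": [
    [0, 0, 0],
    [0, 0, 0],
    [0, 0, 0],
    [0, 0, 0],
    [0, 0, 0],
    [0, 0, 0],
    [0, 0, 0],
    [0, 0, 0],
    [0, 0, 0],
    [0, 0, 0]
  ],
  "spin": [0, 0, 0, 0, 0, 0, 0, 0, 0, 0],
  "claw": -1
}}

```text
time: 5.3
tcp_pos: [0.5559, 0.1331, 0.1732]
eef_rot: [0.998, -0.064, 0.002, -0.001]
ft_force: [1.5, 3.3, 6.4]
opening: 0.0351
finger_force: 64.8
```

The opening is 35 mm at 65 N, so the trigger is fully squeezed. Releasing now and letting it spring back.

Request:
{"method": "drive_tool", "body": {
  "xyz": [
    [0, 0, 0],
    [0, 0, 0],
    [0, 0, 0],
    [0, 0, 0],
    [0, 0, 0],
    [0, 0, 0],
    [0, 0, 3],
    [0, 0, 4],
    [0, 0, 4],
    [0, 0, 2],
    [0, 0, 0],
    [0, 0, 0]
  ],
  "spin": [0, 0, 0, 0, 0, 0, 0, 0, 0, 0, 0, 0],
  "claw": 1
}}

```text
time: 6.5
tcp_pos: [0.5545, 0.1312, 0.3011]
eef_rot: [0.998, -0.065, 0.0, 0.0]
ft_force: [0.1, -0.1, -0.4]
opening: 0.0855
finger_force: 0.0
```

Request:
{"method": "drive_tool", "body": {
  "xyz": [
    [0, -4, 0],
    [0, -4, 0],
    [-0.5, -4, 0],
    [-0.5, -4, 0],
    [-0.5, 0, 0],
    [0, 0, 0],
    [0, 0, 0],
    [0, 0, 0],
    [0, 0, 0],
    [0, 0, 0],
    [0, 0, 0],
    [0, 0, 0]
  ],
  "spin": [8.5, 8.5, 8.5, 8.5, 8.5, 8.5, 8.5, 8.5, 8.5, 8.5, 8.5, 8.5]
}}

```text
time: 7.7
tcp_pos: [0.5389, -0.0279, 0.2993]
eef_rot: [0.678, 0.735, -0.001, -0.002]
ft_force: [-0.0, -0.0, -0.9]
opening: 0.0851
finger_force: 0.0
```

Request:
{"method": "drive_tool", "body": {
  "xyz": [
    [0, 0, 0],
    [0, 0, 0],
    [0, 0, 0],
    [0, 0, 0],
    [0, 0, 0],
    [0, 0, 0],
    [0, 0, 0],
    [0, 0, 0],
    [0, 0, 0]
  ],
  "spin": [8.5, 8.5, 8.5, 8.5, 8.5, 6.5, 0, 0, 0]
}}

```text
time: 8.6
tcp_pos: [0.5396, -0.0279, 0.3007]
eef_rot: [0.315, 0.949, -0.0, -0.001]
ft_force: [-0.3, -0.1, -0.1]
opening: 0.0854
finger_force: 0.0
```

```bash
python3 - <<'E'
from h import *
c,o=cap("wrist"); f=c["frame"];cv2.imwrite("pics/w4.png",f[:,:,::-1]); q=o["eef_rot"]; print(o["tcp_pos"],q.round(4),np.degrees(2*np.arctan2(q[1],q[0])),o["joints"].round(2))
for P in [(.5394,-.0297,.17),(.5505,.0988,.201)]: print(proj(c,P))
E
```

```text
[ 0.53962389 -0.02785088  0.30069918] [ 3.154e-01  9.490e-01 -1.000e-04 -6.000e-04] 143.2346354669893 [ 0.74  0.33 -0.97  1.72  0.28  1.24  0.64]
[326.05816804 229.68933239]
[524.16262317 127.40297651]
```

View pics/w4.png

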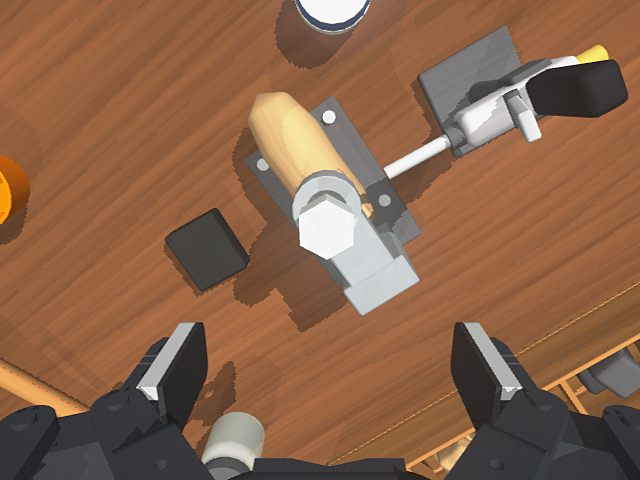

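The trigger is back out, at (525,115). The hexagon at (326,228) has its left and right flats nearly vertical in the image, so it lines up with the fingers. I'll refine its centre.

```bash
python3 - <<'E'
from h import *
c,o=cap("wrist"); f=c["frame"]
m=(f.min(axis=2)>215).astype(np.uint8); w=np.zeros_like(m); w[185:268,290:365]=1; m*=w
n,l,st,ce=cv2.connectedComponentsWithStats(m); k=1+np.argmax(st[1:,4])
ct=max(cv2.findContours((l==k).astype(np.uint8),0,2)[0],key=cv2.contourArea)
p=cv2.approxPolyDP(ct,5,True)[:,0]; P=np.array([ray(c,*q,.17) for q in p]); d=np.roll(P,-1,0)-P
print(st[k],p.tolist(),P.mean(0),ray(c,*ce[k],.17))
print(np.degrees(np.arctan2(d[:,1],d[:,0])).round(1),np.hypot(d[:,0],d[:,1]).round(4))
E
```

```text
[ 298  200   62   59 2481] [[324, 200], [298, 215], [301, 245], [328, 258], [353, 244], [359, 216]] [ 0.54019842 -0.02918176  0.17      ] [ 0.53933162 -0.02915464  0.17      ]
[ -96.3  -32.5   26.1   84.1  132.7 -151.8] [0.0201 0.0211 0.0206 0.0198 0.0199 0.0256]
```

Request:
{"method": "drive_tool", "body": {
  "xyz": [
    [0, -0.13, -4],
    [0, 0, -4],
    [0, 0, -4],
    [0, 0, -2.5],
    [0, 0, -1.4],
    [0, 0, 0],
    [0, 0, 0],
    [0, 0, 0]
  ],
  "spin": [1.5, 0, 0, 0, 0, 0, 0, 0]
}}

```text
time: 9.5
tcp_pos: [0.5412, -0.0289, 0.144]
eef_rot: [0.302, 0.953, 0.0, 0.002]
ft_force: [-0.3, 0.6, 0.8]
opening: 0.0856
finger_force: 0.0
```

Request:
{"method": "drive_tool", "body": {
  "xyz": [
    [0, 0, 0],
    [0, 0, 0],
    [0, 0, 0],
    [0, 0, 0],
    [0, 0, 0],
    [0, 0, 0],
    [0, 0, 0],
    [0, 0, 0],
    [0, 0, 0]
  ],
  "spin": [0, 0, 0, 0, 0, 0, 0, 0, 0],
  "claw": -1
}}

```text
time: 10.4
tcp_pos: [0.5397, -0.0298, 0.143]
eef_rot: [0.303, 0.953, -0.001, -0.0]
ft_force: [-2.4, -1.7, 5.7]
opening: 0.0352
finger_force: 61.3
```

```bash
cat > st.py <<'E'
from h import *
from cell import bot
o=bot.get_obs(); q=o["eef_rot"]; print(o["time"],o["tcp_pos"].round(4),"yaw",np.degrees(2*np.arctan2(q[1],q[0])).round(2),o["joints"].round(2),"F",o["ft_force"].round(1),"M",o["moment"].round(2),o["opening"].round(4),o["finger_force"].round(1))
E
python3 st.py
```

```text
Traceback (most recent call last):
  File "st.py", line 3, in <module>
    o=bot.get_obs(); q=o["eef_rot"]; print(o["time"],o["tcp_pos"].round(4),"yaw",np.degrees(2*np.arctan2(q[1],q[0])).round(2),o["joints"].round(2),"F",o["ft_force"].round(1),"M",o["moment"].round(2),o["opening"].round(4),o["finger_force"].round(1))
                                                                                                                                                                                                       ^^^^^^^^^^^^^^^^^^
AttributeError: 'float' object has no attribute 'round'
```

Gripped, with 5.7 N already pressing down. Now I'll turn back in small steps and watch z.

```bash
sed -i 's/o\["opening"\].round(4),o\["finger_force"\].round(1)/o["opening"]/' st.py; python3 st.py
```

```text
10.4 [ 0.5397 -0.0298  0.143 ] yaw 144.77 [ 0.64  0.49 -0.87  1.91  0.46  0.95  0.51] F [-2.4 -1.7  5.7] M [-0.27  0.49 -0.04] 0.035211844506536
```

Request:
{"method": "drive_tool", "body": {
  "xyz": [
    [0, 0, 0],
    [0, 0, 0],
    [0, 0, 0],
    [0, 0, 0],
    [0, 0, 0]
  ],
  "spin": [4, 4, 4, 4, 0]
}}

```text
time: 10.9
tcp_pos: [0.5396, -0.0298, 0.1431]
eef_rot: [0.166, 0.986, -0.001, -0.0]
ft_force: [-3.3, -2.0, 7.9]
opening: 0.0351
finger_force: 61.6
```

```bash
python3 st.py
```

```text
10.9 [ 0.5396 -0.0298  0.1431] yaw 160.83 [ 0.69  0.52 -0.94  1.91  0.51  0.97  0.75] F [-3.3 -2.   7.9] M [-0.25  0.7   0.1 ] 0.03511378127117093
```

Request:
{"method": "drive_tool", "body": {
  "xyz": [
    [0, 0, 0],
    [0, 0, 0],
    [0, 0, 0],
    [0, 0, 0]
  ],
  "spin": [3, 3, 3, 0]
}}

```text
time: 11.3
tcp_pos: [0.5396, -0.0299, 0.1432]
eef_rot: [0.089, 0.996, -0.001, -0.001]
ft_force: [-4.4, -2.4, 8.0]
opening: 0.035
finger_force: 61.7
```

Request:
{"method": "drive_tool", "body": {
  "xyz": [
    [0, 0, 0],
    [0, 0, 0],
    [0, 0, 0],
    [0, 0, 0]
  ],
  "spin": [3, 3, 3, 0]
}}

```text
time: 11.7
tcp_pos: [0.5395, -0.0299, 0.1433]
eef_rot: [0.011, 1.0, -0.001, -0.001]
ft_force: [-4.6, -2.7, 9.7]
opening: 0.0353
finger_force: 61.8
```

Request:
{"method": "drive_tool", "body": {
  "xyz": [
    [0, 0, 0.05],
    [0, 0, 0],
    [0, 0, 0],
    [0, 0, 0]
  ],
  "spin": [3, 3, 3, 0]
}}

```text
time: 12.1
tcp_pos: [0.5395, -0.03, 0.1434]
eef_rot: [-0.068, 0.998, -0.001, -0.001]
ft_force: [-4.3, -2.8, 7.1]
opening: 0.0353
finger_force: 61.6
```

Request:
{"method": "drive_tool", "body": {
  "xyz": [
    [0, 0, 0],
    [0, 0, 0],
    [0, 0, 0],
    [0, 0, 0]
  ],
  "spin": [3, 3, 3, 0]
}}

```text
time: 12.5
tcp_pos: [0.5395, -0.03, 0.1435]
eef_rot: [-0.146, 0.989, -0.001, -0.001]
ft_force: [-5.0, -2.9, 8.1]
opening: 0.0351
finger_force: 61.7
```

Request:
{"method": "drive_tool", "body": {
  "xyz": [
    [0, 0, 0],
    [0, 0, 0],
    [0, 0, 0],
    [0, 0, 0]
  ],
  "spin": [3, 3, 3, 0]
}}

```text
time: 12.9
tcp_pos: [0.5395, -0.0301, 0.143]
eef_rot: [-0.223, 0.975, -0.001, -0.001]
ft_force: [-2.0, -3.9, 5.1]
opening: 0.0351
finger_force: 61.2
```

Request:
{"method": "drive_tool", "body": {
  "xyz": [
    [0, 0, 0.03],
    [0, 0, 0],
    [0, 0, 0],
    [0, 0, 0]
  ],
  "spin": [3, 3, 3, 0]
}}

```text
time: 13.3
tcp_pos: [0.5393, -0.0302, 0.1419]
eef_rot: [-0.298, 0.954, 0.0, -0.001]
ft_force: [0.3, -2.6, -5.5]
opening: 0.0351
finger_force: 60.2
```

```bash
python3 st.py
```

```text
13.3 [ 0.5393 -0.0302  0.1419] yaw 214.73 [ 0.82  0.64 -1.16  1.9   0.67  1.07  1.55] F [ 0.3 -2.6 -5.5] M [-0.42  0.01  0.03] 0.035139368521940426
```

The force has flipped, so the bolt is dropping. I'll follow it down without turning.

Request:
{"method": "drive_tool", "body": {
  "xyz": [
    [0, 0, -0.1],
    [0, 0, -0.1],
    [0, 0, -0.1],
    [0, 0, -0.1],
    [0, 0, 0]
  ],
  "spin": [0, 0, 0, 0, 0]
}}

```text
time: 13.8
tcp_pos: [0.5394, -0.03, 0.1394]
eef_rot: [-0.299, 0.954, -0.001, -0.001]
ft_force: [-3.1, -5.5, -0.3]
opening: 0.0354
finger_force: 61.0
```

```bash
python3 st.py
```

```text
13.8 [ 0.5394 -0.03    0.1394] yaw 214.76 [ 0.81  0.64 -1.16  1.9   0.68  1.06  1.54] F [-3.1 -5.5 -0.3] M [-1.06  0.76  0.03] 0.03535218434486531
```

Request:
{"method": "drive_tool", "body": {
  "xyz": [
    [0, 0, -0.1],
    [0, 0, -0.1],
    [0, 0, 0],
    [0, 0, 0]
  ],
  "spin": [0, 0, 0, 0]
}}

```text
time: 14.2
tcp_pos: [0.5396, -0.0299, 0.139]
eef_rot: [-0.299, 0.954, -0.002, -0.001]
ft_force: [-6.4, -6.0, 11.3]
opening: 0.0349
finger_force: 62.3
```

```bash
python3 st.py
```

```text
14.2 [ 0.5396 -0.0299  0.139 ] yaw 214.74 [ 0.81  0.64 -1.16  1.91  0.68  1.06  1.54] F [-6.4 -6.  11.3] M [-1.26  1.67  0.03] 0.03490583225816037
```

Seated in the thread: z fell about 4.5 mm and the bolt is firm at 11 N. Now turning forward, following it down.

Request:
{"method": "drive_tool", "body": {
  "xyz": [
    [0, 0, 0.12],
    [0, 0, 0],
    [0, 0, -0.01],
    [0, 0, -0.01],
    [0, 0, -0.01],
    [0, 0, -0.01],
    [0, 0, -0.01],
    [0, 0, -0.01],
    [0, 0, -0.01],
    [0, 0, 0],
    [0, 0, 0]
  ],
  "spin": [0, -3, -6, -7, -7, -7, -7, -7, -7, -4, 0]
}}

```text
time: 15.3
tcp_pos: [0.5396, -0.0297, 0.1385]
eef_rot: [0.176, 0.984, -0.001, 0.0]
ft_force: [-4.4, -5.2, 3.3]
opening: 0.0352
finger_force: 61.2
```

```bash
python3 st.py
```

```text
15.3 [ 0.5396 -0.0297  0.1385] yaw 159.72 [ 0.68  0.52 -0.93  1.91  0.51  0.96  0.73] F [-4.4 -5.2  3.3] M [-1.02  0.83 -0.05] 0.03517013018381984
```

Request:
{"method": "drive_tool", "body": {
  "xyz": [
    [0, 0, -0.01],
    [0, 0, -0.01],
    [0, 0, -0.01],
    [0, 0, -0.01],
    [0, 0, -0.01],
    [0, 0, -0.01],
    [0, 0, -0.01],
    [0, 0, -0.01],
    [0, 0, -0.01],
    [0, 0, -0.01],
    [0, 0, -0.01],
    [0, 0, 0]
  ],
  "spin": [-5, -8, -8, -8, -8, -8, -8, -8, -8, -7, -4, 0]
}}

```text
time: 16.5
tcp_pos: [0.5401, -0.0297, 0.1374]
eef_rot: [0.767, 0.641, -0.0, 0.001]
ft_force: [-2.0, -5.4, 1.3]
opening: 0.0349
finger_force: 61.1
```

```bash
python3 st.py
```

```text
16.5 [ 0.5401 -0.0297  0.1374] yaw 79.76 [ 0.44  0.42 -0.6   1.92  0.31  0.88 -0.48] F [-2.  -5.4  1.3] M [-1.18  0.43 -0.11] 0.03489985524257601
```

Request:
{"method": "drive_tool", "body": {
  "xyz": [
    [0, 0, -0.02],
    [0, 0, -0.01],
    [0, 0, -0.01],
    [0, 0, -0.01],
    [0, 0, -0.01],
    [0, 0, -0.01],
    [0, 0, -0.01],
    [0, 0, -0.01],
    [0, 0, -0.01],
    [0, 0, -0.01],
    [0, 0, -0.01],
    [0, 0, 0]
  ],
  "spin": [-5, -8, -8, -8, -8, -8, -8, -8, -8, -8, -8, 0]
}}

```text
time: 17.7
tcp_pos: [0.5402, -0.0304, 0.1361]
eef_rot: [0.999, -0.046, 0.001, 0.001]
ft_force: [-2.4, -6.2, 1.5]
opening: 0.0352
finger_force: 61.1
```

```bash
python3 st.py
```

```text
17.7 [ 0.5402 -0.0304  0.1361] yaw -5.3 [ 0.18  0.37 -0.26  1.94  0.13  0.84 -1.81] F [-2.4 -6.2  1.5] M [-1.79  0.57 -0.13] 0.035154231686926114
```

Request:
{"method": "drive_tool", "body": {
  "xyz": [
    [0, 0, -0.01],
    [0, 0, -0.01],
    [0, 0, -0.01],
    [0, 0, 0],
    [0, 0, 0]
  ],
  "spin": [-8, -8, -7, -2, 0]
}}

```text
time: 18.2
tcp_pos: [0.54, -0.0305, 0.1358]
eef_rot: [0.965, -0.26, 0.001, 0.001]
ft_force: [-2.4, -5.8, 2.0]
opening: 0.0347
finger_force: 61.2
```

Request:
{"method": "drive_tool", "body": {
  "xyz": [
    [0, 0, 0],
    [0, 0, 0],
    [0, 0, 0],
    [0, 0, 0],
    [0, 0, 0],
    [0, 0, 0],
    [0, 0, 0]
  ],
  "spin": [0, 0, 0, 0, 0, 0, 0],
  "claw": 1
}}

```text
time: 18.9
tcp_pos: [0.54, -0.029, 0.135]
eef_rot: [0.966, -0.26, 0.0, -0.0]
ft_force: [-0.1, 0.2, 0.5]
opening: 0.0858
finger_force: 0.0
```

```bash
python3 st.py
```

```text
18.9 [ 0.54  -0.029  0.135] yaw -30.18 [ 0.11  0.37 -0.17  1.95  0.08  0.84 -2.2 ] F [-0.1  0.2  0.5] M [ 0.01 -0.05  0.05] 0.08584756678718608
```

Request:
{"method": "drive_tool", "body": {
  "xyz": [
    [0, -0.1, 0.1],
    [0, -0.05, 0],
    [0, 0, 0],
    [0, 0, 0],
    [0, 0, 0],
    [0, 0, 0],
    [0, 0, 0],
    [0, 0, 0],
    [0, 0, 0],
    [0, 0, 0],
    [0, 0, 0],
    [0, 0, 0]
  ],
  "spin": [8, 8, 8, 8, 8, 8, 8, 8, 8, 8, 8, 8]
}}

```text
time: 20.1
tcp_pos: [0.5399, -0.0307, 0.136]
eef_rot: [0.838, 0.546, 0.0, 0.0]
ft_force: [-0.1, 0.6, 0.8]
opening: 0.0853
finger_force: 0.0
```

Request:
{"method": "drive_tool", "body": {
  "xyz": [
    [0, 0, 0],
    [0, 0, 0],
    [0, 0, 0],
    [0, 0, 0],
    [0, 0, 0],
    [0, 0, 0]
  ],
  "spin": [8, 8, 8, 0, 0, 0]
}}

```text
time: 20.7
tcp_pos: [0.5399, -0.0307, 0.136]
eef_rot: [0.709, 0.705, -0.0, 0.0]
ft_force: [0.4, -0.3, -0.5]
opening: 0.0853
finger_force: 0.0
```

```bash
python3 st.py; python3 - <<'E'
from h import *
c,o=cap("wrist"); cv2.imwrite("pics/w5.png",c["frame"][:,:,::-1])
E
```

```text
20.7 [ 0.5399 -0.0307  0.136 ] yaw 89.7 [ 0.47  0.43 -0.63  1.92  0.33  0.89 -0.33] F [ 0.4 -0.3 -0.5] M [-0.    0.   -0.01] 0.08527781208485957
```

View pics/w5.png

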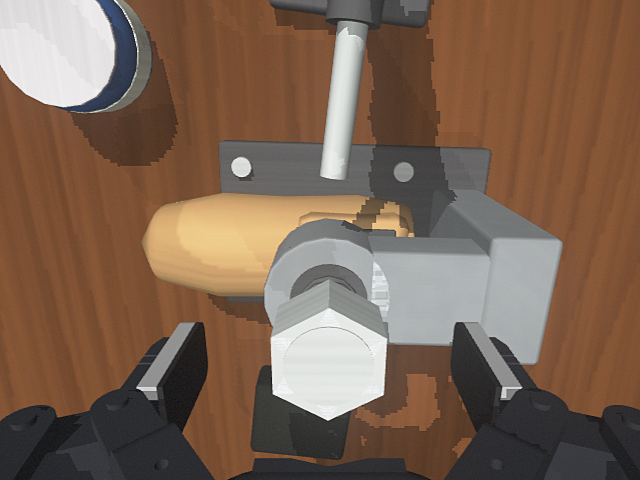

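The hexagon is centred between the fingers at about (329,350), with its flats facing the pads, so I'll regrip. The bench objects haven't moved.

Request:
{"method": "drive_tool", "body": {
  "xyz": [
    [0, 0, 0],
    [0, 0, 0],
    [0, 0, 0],
    [0, 0, 0],
    [0, 0, 0],
    [0, 0, 0],
    [0, 0, 0],
    [0, 0, 0],
    [0, 0, 0]
  ],
  "spin": [0, 0, 0, 0, 0, 0, 0, 0, 0],
  "claw": -1
}}

```text
time: 21.65
tcp_pos: [0.5398, -0.0305, 0.1361]
eef_rot: [0.708, 0.706, -0.0, -0.0]
ft_force: [-2.7, -0.3, 4.6]
opening: 0.0352
finger_force: 64.0
```

Request:
{"method": "drive_tool", "body": {
  "xyz": [
    [0, 0, -0.01],
    [0, 0, -0.01],
    [0, 0, -0.01],
    [0, 0, -0.01],
    [0, 0, -0.01],
    [0, 0, -0.01],
    [0, 0, -0.01],
    [0, 0, -0.01],
    [0, 0, -0.01],
    [0, 0, 0]
  ],
  "spin": [-4, -8, -8, -8, -8, -8, -8, -8, -4, 0]
}}

```text
time: 22.65
tcp_pos: [0.5397, -0.0304, 0.1351]
eef_rot: [0.975, 0.224, -0.0, 0.0]
ft_force: [-2.5, 0.4, 4.0]
opening: 0.0349
finger_force: 64.0
```

```bash
python3 st.py
```

```text
22.65 [ 0.5397 -0.0304  0.1351] yaw 25.85 [ 0.28  0.39 -0.38  1.94  0.19  0.85 -1.32] F [-2.5  0.4  4. ] M [ 0.05  0.56 -0.06] 0.034850118659822654
```

Request:
{"method": "drive_tool", "body": {
  "xyz": [
    [0, 0, -0.01],
    [0, 0, -0.01],
    [0, 0, -0.01],
    [0, 0, -0.01],
    [0, 0, -0.01],
    [0, 0, -0.01],
    [0, 0, -0.01],
    [0, 0, -0.01],
    [0, 0, 0],
    [0, 0, 0]
  ],
  "spin": [-4, -8, -8, -8, -8, -8, -8, -4, 0, 0]
}}

```text
time: 23.65
tcp_pos: [0.5397, -0.0303, 0.1342]
eef_rot: [0.966, -0.259, -0.0, -0.0]
ft_force: [-3.7, 1.1, 3.4]
opening: 0.0347
finger_force: 64.0
```

```bash
python3 st.py
```

```text
23.65 [ 0.5397 -0.0303  0.1342] yaw -30.03 [ 0.11  0.37 -0.16  1.95  0.08  0.83 -2.19] F [-3.7  1.1  3.4] M [ 0.29  0.6  -0.09] 0.034676478528893086
```

```bash
python3 -c "
from cell import bot
print(bot.hand_in())"
```

```text
the job is handed in; nothing more can be done
None
```

I handed the job in at 23.65 s: the trigger was fully squeezed and sprang back, the bolt dropped into its thread on the backward turn, and it then went forward about 365° (about 5 mm down) and is still gripped, with one regrip on the way and no loose things touched.

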